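# Seat the tube block on the shaker

## Task

Get the shaker ready for the next batch: lift the grey dust cover off the shaker and stand it upright in the empty white tray, flat on the tray floor. Then put the metal tube block on the shaker with its thick hole over the thick peg and its thin hole over the thin peg, lowering it gently rather than dropping it, until it sits flush on the deck. Leave the tube rack, the steel cup and the stack of boxes where they are.

Things in the scene. Friction and masses are not known exactly. Their poses are not given: they have to be found in the camera images.
- shaker: White bench-top shaker, fixed, 190 (x) x 220 (y) x 80 mm high, display and buttons on top along its front (-x) edge. Origin: centre of its underside at bench height; z up. Aluminium deck 110 (x) x 184 (y) mm centred at x = +30, y = 0, top at z = 84 mm, with two upright steel pegs at x = +30: thick at y = +62, thin at y = -62 mm.
- deck (a point): Centre of the shaker's deck, on its top face, midway between the pegs; axes as the shaker's.
- thick_peg (a point): Foot of the thick peg, on the deck's top face. Both pegs are 22 mm tall, straight for 13 mm, then tapering: the thick one from 18 mm diameter to 7 mm, the thin one from 10 mm to 3 mm.
- cover: Grey plastic dust cover, loose, about 0.2 kg, on the deck over both pegs: hollow open-bottomed shell 100 (x) x 170 (y) x 36 mm high, walls 3 mm, top 4 mm; on top a bar grip 14 mm thick (x), 64 mm long (y), from z = 36 to 72 mm. Origin: centre of its open underside (rim level); z up. Raise it 25 mm to clear the pegs.
- tray: Empty white plastic tray, fixed to the bench, 150 (x) x 215 (y) x 22 mm high outside, walls 4 mm, floor 4 mm thick. Origin: centre of its underside at bench height. The cover fits in it with its long side along the tray's y, either way round, with about 20 mm play on each side.
- block: Metal tube block, loose, about 0.5 kg: plate 80 (x) x 160 (y) x 12 mm, on it a body 78 (x) x 90 (y) mm with two rows of wells, up to z = 46 mm, on top a black bar grip 14 mm thick (x), 64 mm long (y), z = 46 to 84 mm. Origin: centre of the plate's underside; z up. Seated, its origin is at point deck and its y points along the shaker's y.
- thick_hole (a point): Centre of the block's thick hole (20 mm diameter), on the plate's underside, at the block's x = 0, y = +62 mm. The thin hole (12 mm) is at x = 0, y = -62 mm. Both go right through the plate.
- rack: Bystander: white tube rack full of capped tubes, 62 x 150 x 75 mm high; origin under its centre. Leave alone.
- cup: Bystander: steel pen cup, 68 mm diameter, 95 mm high, pens to 139 mm; origin under its centre. Leave alone.
- boxes: Bystander: stack of three white boxes, 102 x 136 x 76 mm high; origin under its centre. Leave alone.
Mind the look-alikes: they are no part of the job. What is shaped like the block but orange is not meant.

How it is judged:
By the outcome, as a careful person would: the job done as asked, in the order asked, and still so for the second after the job is handed in, with the robot touching nothing.
It also fails if it takes over 59 s, if anything falls off the work surface, if the arm or the gripper's body presses on something with over 40 N, if the wrist force passes 120 N, or if a joint passes its speed limit or range.

## Robot

A 7-joint arm with a two-finger parallel gripper is mounted at the origin on the work surface. World frame = base frame: x ahead of the robot, y to its left, z up, the work surface at z = 0. Lengths are in m, angles in rad, forces in N, time in s.
With the tool pointing down it reaches from about 0.425 to 0.875 m from the base axis. Payload 8.4 kg.
Tool frame: the origin (TCP) lies between the finger pads; the fingertips stand 25 mm ahead of it and the grasp point (between the pads) lies 6 mm ahead of it; z points along the fingers, y is the line along which they close (so a half turn about z gives the same grasp; the last joint's range is limited). The gripper opens to 85 mm and grips with 20 to 120 N. Pads are 22 mm wide; open, the fingers measure 114 mm over their backs; the gripper's body (76 mm by 85 mm) begins 54 mm behind the grasp point. The pads swing forward as they close: fully open they stand 13 mm farther back than shut.
Start: joints at [-1.407, 0.333, 0.04, 1.465, -0.013, 1.343, -0.059], TCP at [0.169, 0.628, 0.256] pointing down, gripper open.
Joint ranges: [-2.58, 2.58], [-0.38, 2.09], [-1.3, 1.39], [0.25, 2.4], [-1.5, 4.64], [0.08, 2.09], [-2.65, 2.65]. Speed limits (rad/s): [2.22, 2.22, 2.79, 2.79, 3.14, 3.14, 3.14].

## Interface

Orientations are given as a unit quaternion [x, y, z, w].
In Python, from cell import r gives the robot as it stands. The module is installed in compiled form; this text tells all that it offers.
- The arm moves only by the shell command python3 -m creep 'ROWS' [FORCE]. ROWS is JSON, one flat list of numbers, 7 for each row, row after row: the shift along the tool's x, y, z scaled (see below), then the turn, a rotation vector about the tool's x, y, z scaled (see below), then the closure, from -1 (fully open) to 1 (shut). In form: [x, y, z, wx, wy, wz, jaw, x, y, z, wx, wy, wz, jaw, ...]. A call has 1 to 12 rows; each row shifts and turns the commanded pose from where the row before left it, along the tool's axes as they then stand; what a row does not reach is not made up. The controller multiplies each number of a shift by 2 cm and each number of a turn by pi/2 rad. A row lasts 1/10 s, in which the tool goes at most 50 mm and 8.59 degrees, less where a joint would pass 70% of its speed; a pose out of reach is approached as far as the arm can. A call with a number of a shift or a turn outside -1 to 1 is refused whole. A call with a gripper value outside its range is refused whole. The fingers move at their own pace and stop on an object; FORCE is the grip in N (left out, the last holds). Time passes only in rows, so rows that do not move let the fingers close. It gives the time, the measured TCP pose, the force, the opening and the grip force at its end, in the units of the state.
- r.state(): the state, without advancing time (a new reading comes with each control period).
- r.camera(name): name is "side" or "top" or "wrist"; returns a dict with "frame" (420x560x3 uint8, blue, green, red), "fx", "fy", "cx", "cy" (pixels), "dist" ([k1, k2, p1, p2, k3] as OpenCV has them; the pictures are not rectified), "position" and "attitude" of the camera in the world. Camera axes: x right, y down, z forward; pixel columns grow to the right and rows downward; lengths in m; the calibration is good to about 2 mm. A picture is of the moment at which its call begins. There is no depth.
- r.job_done(): hands the job in; it is judged then, once.
The state is a dict: "clock": time; "qpos": joint angles; "dq": joint speeds; "joint_torque": joint torques, N m; "position": TCP position; "eef_rot": TCP orientation; "force": force on the tool from outside, world axes, zero at the start; "wrist_torque": the same for the moment, N m; "opening": opening from 0.0 (shut) to 1.0 (fully open); "finger_force": force on a finger pad.
Only numpy, scipy, OpenCV 4.12 (cv2) and the standard library are available. Lean on these libraries where they do the work, as an engineer would, in place of code of your own. Each camera call takes 0.05 s, during which the arm holds its last target. There are 200 camera calls.

## Working session

There is one attempt and no reset: what is moved stays moved. The work goes in short steps, Python scripts to look and compute and a shell command to move; the robot and the scene stay as the last step left them, time stands still between calls to the robot, and variables do not carry over. Pictures are saved under pics/ and viewed, at most 10 in all, crops included, and the job is handed in when it is done.

```bash
mkdir -p pics
cat > h.py <<'E'
import numpy as np, cv2
from scipy.spatial.transform import Rotation as R
from cell import r
def snap(n,f):
    c=r.camera(n); cv2.imwrite('pics/'+f+'.png',c['frame']); np.save('pics/'+f+'.npy',{k:v for k,v in c.items()},allow_pickle=True); return c
def load(f): return np.load('pics/'+f+'.npy',allow_pickle=True).item()
def K(c): return np.array([[c['fx'],0,c['cx']],[0,c['fy'],c['cy']],[0,0,1.]])
def rot(c):
    a=np.array(c['attitude']); return a if a.shape==(3,3) else R.from_quat(a).as_matrix()
def ray(c,px):
    p=cv2.undistortPoints(np.array(px,float).reshape(-1,1,2),K(c),np.array(c['dist'])).reshape(-1,2)
    return np.c_[p,np.ones(len(p))]@rot(c).T
def atz(c,px,z):
    d=ray(c,px); o=np.array(c['position']); z=np.broadcast_to(z,len(d)); return o+d*((z-o[2])/d[:,2])[:,None]
def proj(c,P):
    Rm=rot(c); t=-Rm.T@np.array(c['position'])
    return cv2.projectPoints(np.array(P,float).reshape(-1,1,3),cv2.Rodrigues(Rm.T)[0],t,K(c),np.array(c['dist']))[0].reshape(-1,2)
E
python3 - <<'E'
from h import *
for n in('top','side'):
    c=snap(n,n+'0'); print(n,c['position'],c['attitude'],c['fx'],c['dist'])
s=r.state();print(s)
t=load('top0')['frame'];cv2.imwrite('pics/top0b.png',cv2.resize(t,(800,600),interpolation=cv2.INTER_CUBIC))
t=load('side0')['frame'];cv2.imwrite('pics/side0b.png',cv2.resize(t,(800,600),interpolation=cv2.INTER_CUBIC))
E
```

```text
top [0.29048954 0.00930319 1.18721428] [ 0.75088865 -0.65028506  0.07772289 -0.08517472] 383.8705962413251 [-0.10539344  0.          0.          0.          0.        ]
side [ 0.23084704 -0.78967793  0.83083007] [ 0.89459023 -0.16334688  0.07196846 -0.40969094] 486.9459799704619 [-0.16959098  0.          0.          0.          0.        ]
{'clock': 0.1, 'qpos': array([-1.40722926,  0.33383655,  0.0398551 ,  1.46617435, -0.01339161,
        1.34329402, -0.05849305]), 'dq': array([-0.00020465, -0.00084788,  0.00058708, -0.00022108,  0.00141988,
        0.00183315, -0.00087921]), 'joint_torque': array([ 4.62573662e-03, -6.60011458e+01,  1.37087122e+00, -4.06470573e+01,
        1.71500602e-02,  8.96861020e-03, -4.69215911e-05]), 'position': array([0.168757  , 0.62732696, 0.25551646]), 'eef_rot': array([ 1.31000606e-01,  9.91382024e-01, -7.21864987e-04, -4.56382773e-05]), 'force': array([ 0.09887273,  0.5504621 , -0.40243932]), 'wrist_torque': array([-0.00382239,  0.03954847, -0.03839692]), 'finger_force': 0.0, 'opening': 1.000192360633106}
```

View pics/top0b.png

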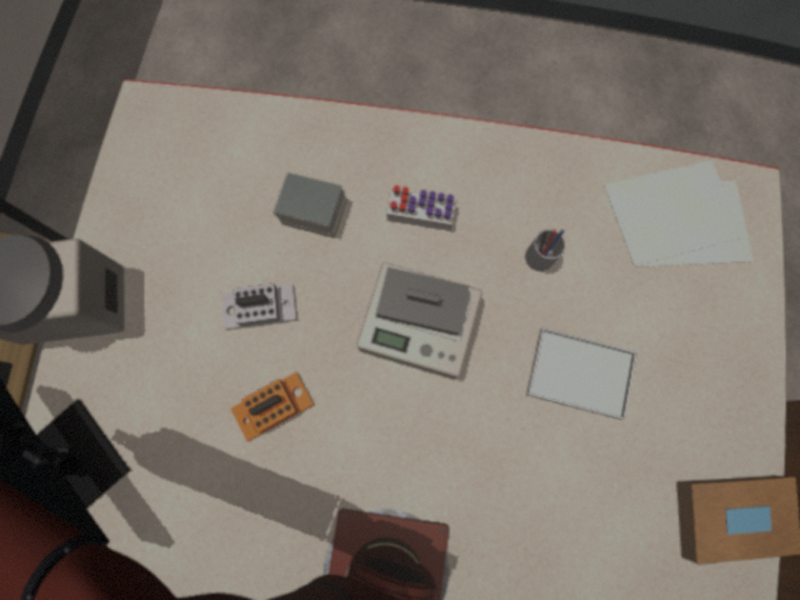

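View pics/side0b.png

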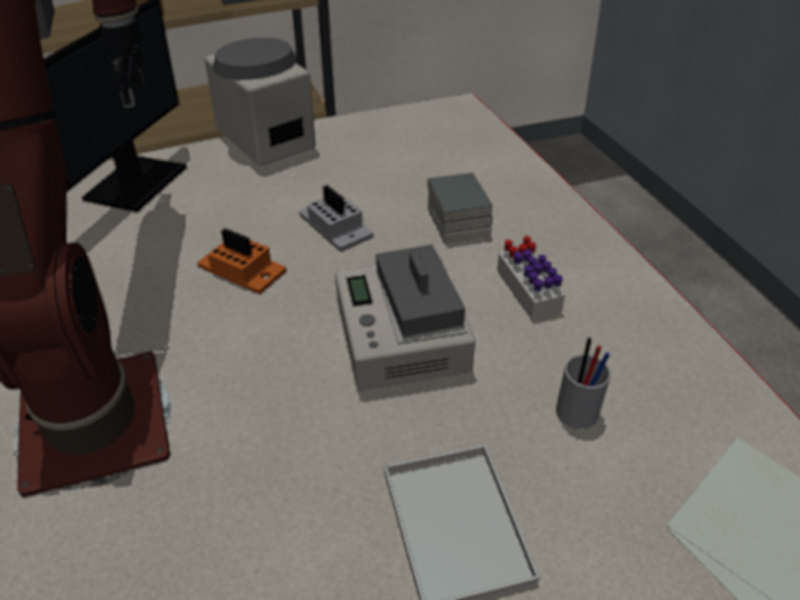

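The metal block is at (258,303) in the top picture. The look-alike is the orange block at (272,405). The grey cover is at (428,298) on the shaker, and other grey items are the boxes at (310,202). The tray is at (581,373), with loose paper at (680,215). The metal block fits the description, so I'll check it in a close crop.

Run:
```python
from h import *
f=load('top0')['frame'];g=load('side0')['frame']
def cr(f,x,y,w,h,s): return cv2.resize(f[y:y+h,x:x+w],None,fx=s,fy=s,interpolation=cv2.INTER_CUBIC)
A=cr(f,150,190,64,48,6.25)   # block top -> 400x300
B=cr(f,240,175,100,75,4)    # shaker top
C=cr(f,360,220,100,75,4)      # tray
D=cr(g,200,120,80,60,5)      # block side
cv2.imwrite('pics/crop1.png',np.vstack([np.hstack([A,B]),np.hstack([C,D])]))
```

```text
(no output)
```

View pics/crop1.png

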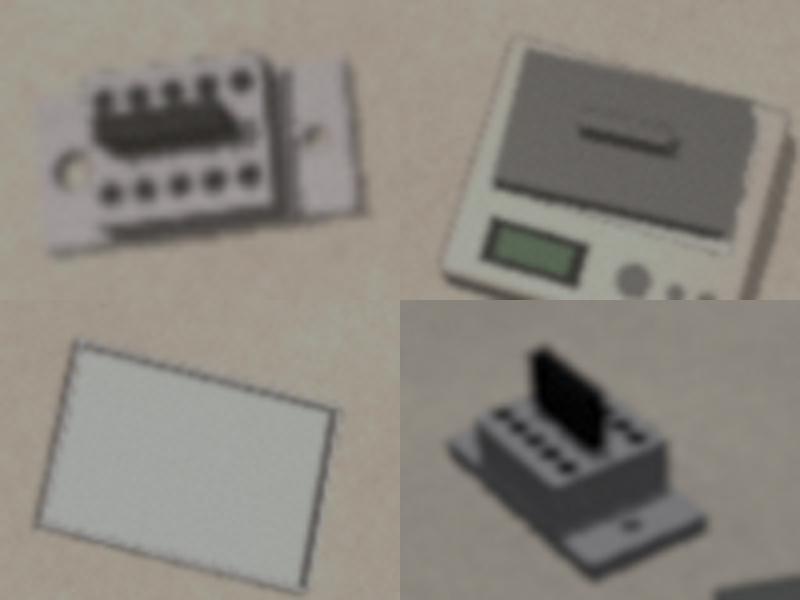

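The crop confirms the metal block. Its thick hole is at (75,170) on the image-left (+y) end and the thin one at (315,135), so it needs no half turn. The cover sits on the shaker with its grip near (630,130), and the tray is empty.

```bash
cat >> h.py <<'E'
def fit(c,px,P):
    "planar pose (x,y,yaw) of body points P (body frame, z above bench) from pixels"
    from scipy.optimize import least_squares
    P=np.array(P,float);W0=atz(c,px,P[:,2]).mean(0)
    def w(v): return P@R.from_euler('z',v[2]).as_matrix().T+[v[0],v[1],0]
    s=least_squares(lambda v:(proj(c,w(v))-px).ravel(),[W0[0],W0[1],0.])
    return s.x,np.abs(s.fun).max()
def box(x,y,z): return [[x,y,z],[x,-y,z],[-x,-y,z],[-x,y,z]] # TL TR BR BL in top image
E
python3 - <<'E'
from h import *
c=load('top0')
def A(l):return np.array(l,float)/6.25+[150,190]
def B(l):return (np.array(l,float)-[400,0])/4+[240,175]
def C(l):return (np.array(l,float)-[0,300])/4+[360,220]
o=-.5+.5
print('block',fit(c,A([[38,95],[348,60],[367,213],[48,253],[75,170],[315,135]]),box(.04,.08,.012)+[[0,.062,.012],[0,-.062,.012]]))
print('shaker',fit(c,B([[515,38],[790,110],[443,275]]),[[.095,.11,.08],[.095,-.11,.08],[-.095,.11,.08]]))
print('cover',fit(c,B([[525,50],[757,105],[728,238],[495,185]]),box(.05,.085,.12)))
print('tray',fit(c,C([[75,340],[335,410],[302,592],[37,525]]),box(.075,.1075,.022)))
print('yaw cmd now',R.from_quat(r.state()['eef_rot']).as_matrix())
w=r.camera('wrist');print(w['position'],rot(w))
E
```

```text
block (array([0.50851015, 0.35639459, 0.27540692]), np.float64(0.8791828938595643))
shaker (array([ 0.519071  , -0.00103622, -0.12216762]), np.float64(1.3303138745570777))
cover (array([ 5.46512884e-01,  3.09482256e-04, -8.66511216e-02]), np.float64(0.5676908185923821))
tray (array([ 0.46101384, -0.35863066, -0.11747545]), np.float64(1.017453156634474))
yaw cmd now [[-9.65677678e-01  2.59743225e-01 -2.79619436e-04]
 [ 2.59743357e-01  9.65676640e-01 -1.41933066e-03]
 [-9.86395654e-05 -1.44324523e-03 -9.99998954e-01]]
[0.08724187 0.64990367 0.37347998] [[ 0.26060868  0.91315717  0.31341203]
 [ 0.96544255 -0.24583781 -0.08651279]
 [-0.00195125  0.3251273  -0.94566825]]
```

```bash
python3 -m creep '[0,0,0,0,0,0.09,-1, 0,0,0,0,0,0.09,-1, 0,0,0,0,0,0.09,-1, 0,0,0,0,0,0.09,-1, 0,0,0,0,0,0.09,-1, 0,0,0,0,0,0.09,-1, 0,0,0,0,0,0.09,-1, 0,0,0,0,0,0.09,-1, 0,0,0,0,0,0.09,-1, 0,0,0,0,0,0.09,-1]' 60
python3 -m creep '[-0.8,0.6,0,0,0,0,-1, -0.8,0.6,0,0,0,0,-1, -0.8,0.6,0,0,0,0,-1, -0.8,0.6,0,0,0,0,-1, -0.8,0.6,0,0,0,0,-1, -0.8,0.6,0,0,0,0,-1, -0.8,0.6,0,0,0,0,-1, -0.8,0.6,0,0,0,0,-1, -0.8,0.6,0,0,0,0,-1, -0.8,0.6,0,0,0,0,-1, -0.8,0.6,0,0,0,0,-1, -0.8,0.6,0,0,0,0,-1]'
```

```text
clock: 1.15
position: [0.1688, 0.6275, 0.256]
eef_rot: [0.745, 0.667, -0.0, 0.0]
force: [0.1, -0.6, 0.2]
opening: 1.002
finger_force: 0.0
clock: 2.35
position: [0.2926, 0.4201, 0.2563]
eef_rot: [0.744, 0.669, 0.0, -0.0]
force: [1.2, -0.2, -0.2]
opening: 1.004
finger_force: 0.0
```

```bash
python3 -m creep '[-0.8,0.6,0,0,0,0,-1, -0.8,0.6,0,0,0,0,-1, -0.8,0.6,0,0,0,0,-1, -0.8,0.6,0,0,0,0,-1, -0.8,0.6,0,0,0,0,-1, -0.8,0.6,0,0,0,0,-1, -0.8,0.6,0,0,0,0,-1, -0.8,0.6,0,0,0,0,-1, -0.8,0.6,0,0,0,0,-1, -0.8,0.6,0,0,0,0,-1, -0.8,0.6,0,0,0,0,-1, -0.8,0.6,0,0,0,0,-1]'
python3 -m creep '[-0.8,0.6,0,0,0,0,-1, -0.8,0.6,0,0,0,0,-1, -0.8,0.6,0,0,0,0,-1, -0.8,0.6,0,0,0,0,-1, -0.8,0.6,0,0,0,0,-1, -0.8,0.6,0,0,0,0,-1, -0.8,0.6,0,0,0,0,-1, -0.8,0.6,0,0,0,0,-1, -0.8,0.6,0,0,0,0,-1, -0.8,0.6,0,0,0,0,-1, -0.8,0.6,0,0,0,0,-1, -0.8,0.6,0,0,0,0,-1]'
python3 -m creep '[0,0,0,0,0,0,-1]'
python3 - <<'E'
from h import *
c=snap('wrist','w1');print(c['fx'],r.state()['qpos'],r.state()['position'])
print(proj(c,[[.547,0,.12],[.547,0,.156]]))
E
```

```text
clock: 3.55
position: [0.4152, 0.2139, 0.2563]
eef_rot: [0.744, 0.669, 0.0, -0.0]
force: [-0.0, -0.5, 0.6]
opening: 1.001
finger_force: 0.0
clock: 4.75
position: [0.5377, 0.0078, 0.2564]
eef_rot: [0.743, 0.669, 0.0, -0.0]
force: [-0.1, -0.3, -0.1]
opening: 0.998
finger_force: 0.0
clock: 4.85
position: [0.5381, 0.0058, 0.2564]
eef_rot: [0.745, 0.667, -0.0, 0.001]
force: [-0.6, 0.3, 0.2]
opening: 1.0
finger_force: 0.0
326.649754103644 [-0.8947387   0.12065388  0.87512867  1.77307995 -0.09553601  1.29235547
 -0.10531641] [0.53763979 0.00738009 0.25624525]
[[291.33529008 207.0592316 ]
 [293.05964168 223.65465707]]
```

View pics/w1.png

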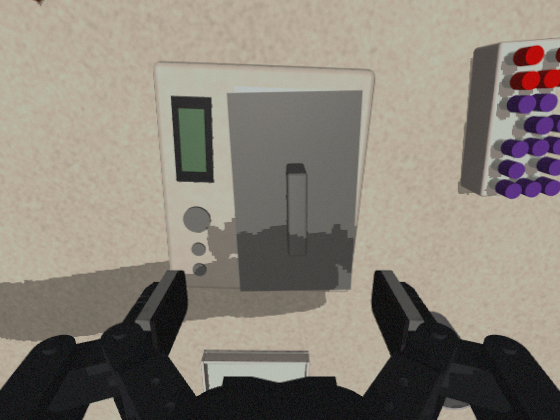

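The wrist picture shows the cover under the gripper. Its top corners are at (228,93), (363,90), (351,291) and (241,291). The grip top spans (287,173) to (306,254). The shaker top corners are at (155,63), (375,70) and about (170,287).

Run:
```python
from h import *
c=load('w1')
# order TL,TR,BR,BL: TL=(-x,+y)
def bx(x,y,z): return [[-x,y,z],[x,y,z],[x,-y,z],[-x,-y,z]]
print(fit(c,np.array([[228,93],[363,90],[351,291],[241,291]]),bx(.05,.085,.12)))
v=fit(c,np.array([[287,173],[306,173],[306,254],[290,254]]),bx(.007,.032,.156));print(v)
print(fit(c,np.array([[155,63],[375,70]]),[[-.095,.11,.08],[.095,.11,.08]]))
M=R.from_quat(r.state()['eef_rot']).as_matrix();p=r.state()['position']
print('tool y yaw',np.arctan2(M[1,1],M[0,1]))
print('shift units',M.T@(np.array([v[0][0],v[0][1],.142])-p)/.02)
```

```text
(array([ 0.55105398,  0.00449797, -0.09236087]), np.float64(1.5195190165054555))
(array([ 0.55060512,  0.00591845, -0.07571902]), np.float64(1.7997662689554943))
(array([ 0.52225181,  0.00264594, -0.13981859]), np.float64(3.8719632082681983))
tool y yaw -0.10846397729066667
shift units [1.50139138e-03 6.52879966e-01 5.71220424e+00]
```

```bash
python3 -m creep '[0,0.16,0.9,0,0,0,-1, 0,0.16,0.9,0,0,0,-1, 0,0.16,0.9,0,0,0,-1, 0,0.16,0.9,0,0,0,-1, 0,0,0.9,0,0,0,-1, 0,0,0.5,0,0,0,-1, 0,0,0.3,0,0,0,-1, 0,0,0,0,0,0,-1]'
python3 -m creep '[0,0,0,0,0,0,1, 0,0,0,0,0,0,1, 0,0,0,0,0,0,1, 0,0,0,0,0,0,1, 0,0,0,0,0,0,1, 0,0,0,0,0,0,1, 0,0,0,0,0,0,1, 0,0,0,0,0,0,1, 0,0,0,0,0,0,1, 0,0,0,0,0,0,1]' 50
```

```text
clock: 5.7
position: [0.55, 0.0082, 0.15]
eef_rot: [0.743, 0.669, -0.0, -0.0]
force: [0.5, 0.1, 0.0]
opening: 1.002
finger_force: 0.0
clock: 6.7
position: [0.5506, 0.0079, 0.1507]
eef_rot: [0.743, 0.669, 0.0, 0.0]
force: [-0.8, 0.3, 5.9]
opening: 0.159
finger_force: 50.4
```

```bash
python3 -m creep '[0,0,-0.1,0,0,0,1, 0,0,-0.3,0,0,0,1, 0,0,-0.5,0,0,0,1, 0,0,-0.6,0,0,0,1, 0,0,-0.6,0,0,0,1, 0,0,-0.6,0,0,0,1, 0,0,-0.3,0,0,0,1]'
python3 -m creep '[-0.3,0,0,0,0,0,1, -0.6,-0.1,0,0,0,0,1, -0.9,-0.1,0,0,0,0,1, -0.9,-0.1,0,0,0,0,1, -0.9,-0.1,0,0,0,0,1, -0.9,-0.1,0,0,0,0,1, -0.9,-0.1,0,0,0,0,1, -0.9,-0.1,0,0,0,0,1, -0.9,-0.1,0,0,0,0,1, -0.9,-0.1,0,0,0,0,1, -0.9,-0.1,0,0,0,0,1, -0.9,-0.1,0,0,0,0,1]'
python3 -m creep '[-0.9,-0.2,0,0,0,0,1, -0.9,-0.2,0,0,0,0,1, -0.9,-0.2,0,0,0,0,1, -0.9,-0.2,0,0,0,0,1, -0.9,-0.2,0,0,0,0,1, -0.9,-0.2,0,0,0,0,1, -0.9,-0.2,0,0,0,0,1, -0.9,0,0,0,0,0,1, -0.9,0,0,0,0,0,1, -0.6,0,0,0,0,0,1, 0,0,0,0,0,0,1]'
python3 - <<'E'
from h import *
a=snap('top','t2')['frame'];b=snap('side','s2')['frame'];s=r.state();print(s['position'],s['opening'],s['clock'])
def cr(f,x,y,w,h,z): return cv2.resize(f[y:y+h,x:x+w],None,fx=z,fy=z,interpolation=cv2.INTER_CUBIC)
cv2.imwrite('pics/c2.png',np.hstack([np.vstack([cr(a,350,205,133,100,3),cr(a,240,175,100,75,4)[:,:399]]),cr(b,200,220,200,200,2)[:400,:400] if 0 else cv2.resize(b[240:420,250:400],(400,600))[:, :]]))
E
```

```text
clock: 7.4
position: [0.551, 0.0079, 0.2121]
eef_rot: [0.743, 0.669, 0.001, 0.0]
force: [-0.3, -0.0, -3.1]
opening: 0.153
finger_force: 49.4
clock: 8.6
position: [0.5061, -0.189, 0.2099]
eef_rot: [0.744, 0.668, -0.0, -0.0]
force: [0.6, -0.9, -2.5]
opening: 0.152
finger_force: 49.4
clock: 9.7
position: [0.4589, -0.3597, 0.2101]
eef_rot: [0.745, 0.667, -0.001, -0.0]
force: [-0.1, -0.2, -2.0]
opening: 0.157
finger_force: 49.4
[ 0.46023821 -0.35725562  0.20995605] 0.15522331504740206 9.8
```

View pics/c2.png

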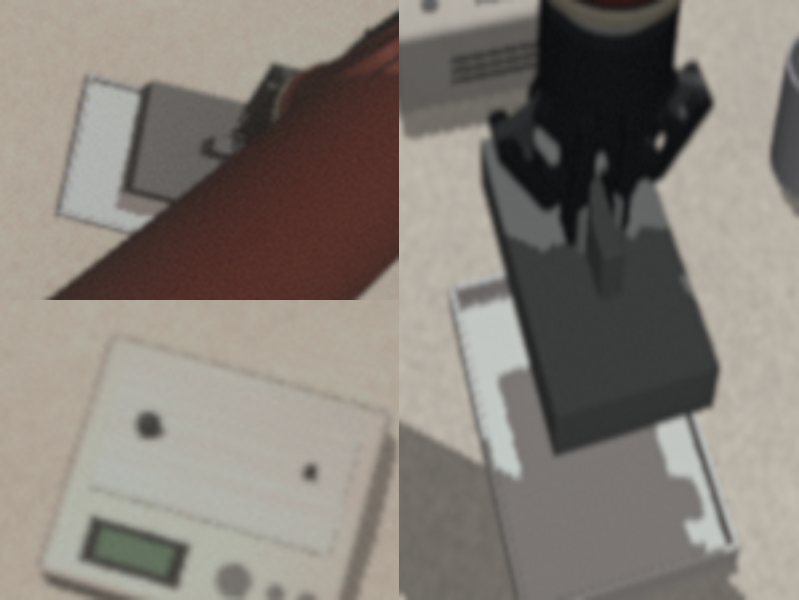

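The cover hangs over the tray. In the top crop the pegs are visible, thick at (149,423) and thin at (310,472). The tray corners are clear in the side views.

Run:
```python
from h import *
c=load('side0')
print('tray side',fit(c,np.array([[387,468],[488,451],[537,578]])/800*560,[[-.075,.1075,.022],[.075,.1075,.022],[.075,-.1075,.022]]))
t=load('t2')
print('deck top',fit(t,np.array([[149,123],[310,172]])/4+[240,175],[[0,.062,.1],[0,-.062,.1]]))
# cover in side view s2: top corners near: (553,415),(716,370); rim corners (555,455),(713,405)
s=load('s2');px=lambda l:(np.array(l,float)-[400,0])/[400/150,600/180]+[250,240]
z=r.state()['position'][2]-.1507+.084
print('cover',fit(s,px([[553,415],[716,370],[555,455],[713,405]]),[[-.05,-.085,z+.036],[.05,-.085,z+.036],[-.05,-.085,z],[.05,-.085,z]]), z)
```

```text
tray side (array([ 0.46512144, -0.36372034, -0.14091349]), np.float64(2.9435080205150825))
deck top (array([ 0.54893706, -0.00250062, -0.15970508]), np.float64(0.2539998531021297))
cover (array([ 0.46169862, -0.36021091, -0.11455757]), np.float64(1.226057516463129)) 0.14325605242642042
```

```bash
python3 -m creep '[0,0.1,0.5,0,0,0,1, 0,0,0.8,0,0,0,1, 0,0,0.9,0,0,0,1, 0,0,0.9,0,0,0,1, 0,0,0.9,0,0,0,1, 0,0,0.9,0,0,0,1, 0,0,0.8,0,0,0,1, 0,0,0.5,0,0,0,1, 0,0,0.3,0,0,0,1, 0,0,0.2,0,0,0,1, 0,0,0,0,0,0,1]'
python3 -m creep '[0,0,0.1,0,0,0,1, 0,0,0.08,0,0,0,1, 0,0,0.05,0,0,0,1, 0,0,0.05,0,0,0,1, 0,0,0,0,0,0,1]'
```

```text
clock: 10.9
position: [0.4634, -0.357, 0.0762]
eef_rot: [0.744, 0.669, -0.0, 0.0]
force: [0.3, 0.0, -2.5]
opening: 0.156
finger_force: 49.3
clock: 11.4
position: [0.4634, -0.357, 0.0708]
eef_rot: [0.743, 0.669, 0.0, 0.0]
force: [0.3, -0.1, -1.3]
opening: 0.158
finger_force: 49.5
```

```bash
python3 -m creep '[0,0,0.05,0,0,0,1, 0,0,0,0,0,0,1]'
python3 -m creep '[0,0,0,0,0,0,0.3, 0,0,0,0,0,0,-0.3, 0,0,0,0,0,0,-1, 0,0,0,0,0,0,-1, 0,0,0,0,0,0,-1, 0,0,0,0,0,0,-1, 0,0,-0.4,0,0,0,-1, 0,0,-0.9,0,0,0,-1, 0,0,-0.9,0,0,0,-1, 0,0,-1,0,0,0,-1, 0,0,-1,0,0,0,-1, 0,0,-1,0,0,0,-1]'
python3 -m creep '[0,0,-1,0,0,0,-1, 0,0,-1,0,0,0,-1, 0.5,0,-1,0,0,0,-1, 1,0.2,-0.6,0,0,0,-1, 1,0.2,-0.4,0,0,0,-1, 1,0.2,0,0,0,0,-1, 1,0.2,0,0,0,0,-1, 1,0.2,0,0,0,0,-1, 1,0.2,0,0,0,0,-1, 1,0.2,0,0,0,0,-1, 1,0.2,0,0,0,0,-1, 1,0.2,0,0,0,0,-1]'
```

```text
clock: 11.6
position: [0.4635, -0.357, 0.0707]
eef_rot: [0.743, 0.669, 0.0, -0.0]
force: [-3.0, 3.9, 10.6]
opening: 0.15
finger_force: 51.1
clock: 12.8
position: [0.4633, -0.3571, 0.1751]
eef_rot: [0.744, 0.669, 0.0, 0.0]
force: [0.2, -0.6, -0.3]
opening: 0.999
finger_force: 0.0
clock: 14.0
position: [0.5193, -0.1713, 0.2543]
eef_rot: [0.744, 0.669, 0.0, 0.0]
force: [-0.1, 0.4, -0.3]
opening: 0.998
finger_force: 0.0
```

```bash
python3 -m creep '[1,0.1,0,0,0,0,-1, 1,0.1,0,0,0,0,-1, 1,0.1,0,0,0,0,-1, 1,0.1,0,0,0,0,-1, 1,0.1,0,0,0,0,-1, 1,0.1,0,0,0,0,-1, 1,0,0,0,0,0,-1, 0.9,0,0,0,0,0,-1, 0.5,0,0,0,0,0,-1, 0,0,0,0,0,0,-1, 0,0,0,0,0,0,-1]'
python3 -c "
from h import *
snap('wrist','w2');print(r.state()['position'])"
python3 -m creep '[0.9,-0.3,0,0,0,0,-1, 0.9,-0.3,0,0,0,0,-1, 0.9,-0.3,0,0,0,0,-1, 0.9,-0.3,0,0,0,0,-1, 0.9,-0.3,0,0,0,0,-1, 0.9,-0.3,0,0,0,0,-1, 0.9,-0.3,0,0,0,0,-1, 0.9,-0.3,0,0,0,0,-1, 0.9,-0.3,0,0,0,0,-1, 0.9,-0.3,0,0,0,0,-1, 0.9,-0.3,0,0,0,0,-1, 0.9,-0.3,0,0,0,0,-1]'
python3 -m creep '[0.9,-0.2,0,0,0,0,-1, 0.9,-0.2,0,0,0,0,-1, 0.9,-0.1,0,0,0,0,-1, 0.9,0,0,0,0,0,-1, 0.9,0,0,0,0,0,-1, 0.9,0,0,0,0,0,-1, 0.9,0,0,0,0,0,-1, 0,0,0,0,0,-0.06,-1, 0,0,0,0,0,-0.06,-1, 0,0,0,0,0,-0.06,-1, 0,0,0,0,0,-0.06,-1, 0,0,0,0,0,0,-1]'
python3 - <<'E'
from h import *
c=snap('wrist','w3');print(r.state()['position'])
a=load('w2')['frame'];b=c['frame']
print(proj(load('w2'),[[.549,-.0025,.1]]),proj(c,[[.5085,.3564,.05]]))
cv2.imwrite('pics/c3.png',np.hstack([cv2.resize(a[0:330,140:440],(400,440)),cv2.resize(b[0:330,140:440],(400,440))]))
E
```

```text
clock: 15.1
position: [0.5488, -0.0069, 0.2539]
eef_rot: [0.744, 0.669, -0.0, 0.0]
force: [0.2, -1.0, -0.0]
opening: 0.999
finger_force: 0.0
[ 0.54880949 -0.00729487  0.2539258 ]
clock: 16.35
position: [0.5004, 0.2158, 0.2539]
eef_rot: [0.744, 0.668, 0.0, 0.0]
force: [0.7, 0.0, 0.2]
opening: 0.995
finger_force: 0.0
clock: 17.55
position: [0.5037, 0.3433, 0.2536]
eef_rot: [0.604, 0.797, -0.0, 0.0]
force: [-0.1, -0.3, 0.2]
opening: 1.0
finger_force: 0.0
[0.50366475 0.34320434 0.25360294]
[[279.6047555 190.4687755]] [[287.85138312 170.14952676]]
```

View pics/c3.png

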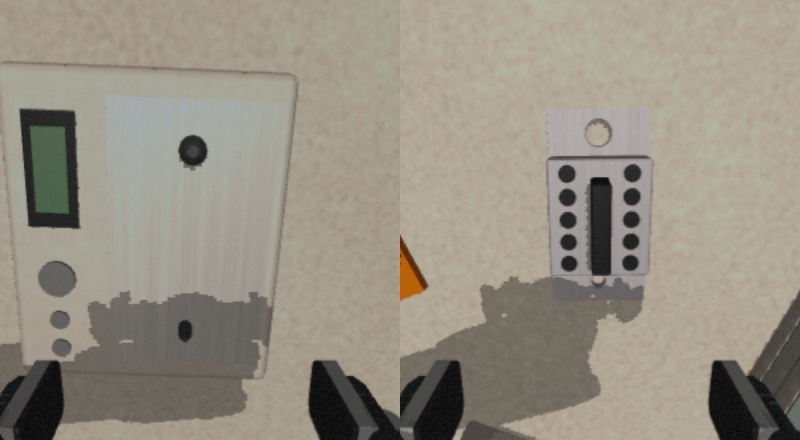

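The left half shows the pegs at (193,150) thick and (185,330) thin. The right half shows the block with its thick hole at (598,132), body top corners at (548,158) to (649,275), grip around (600,228) and the thin hole peeking out at (598,281).

Run:
```python
from h import *
c=load('w2');g=cv2.cvtColor(c['frame'],cv2.COLOR_BGR2GRAY)
def blob(g,cx,cy,h,th):
    x0,y0=int(cx-h),int(cy-h);m=(g[y0:y0+2*h,x0:x0+2*h]<th).astype(np.uint8)
    n,l,s,ce=cv2.connectedComponentsWithStats(m);i=1+np.argmax(s[1:,4]);return ce[i]+[x0,y0],s[i]+[x0,y0,0,0,0]
S=300/400;S2=330/440
a=blob(g,193*S+140,150*S,18,85);b=blob(g,185*S+140,330*S,15,60);print(a,b)
px=np.array([a[0],b[0]])
for zz in(.090,.095): print('deck',fit(c,px,[[0,.062,zz],[0,-.062,zz]]))
d=load('w3')
P=[[-.04,.08,.012],[.04,.08,.012],[0,.062,.012],[-.039,.045,.046],[.039,.045,.046],[.039,-.045,.046],[-.039,-.045,.046],[-.04,-.08,.012],[.04,-.08,.012]]
q=(np.array([[546,108],[650,108],[598,132],[548,158],[652,158],[649,275],[553,275],[553,299],[643,300]],float)-[400,0])*S+[140,0]
v=fit(d,q,P);print('block',v)
w=np.array(P)@R.from_euler('z',v[0][2]).as_matrix().T+[*v[0][:2],0];print((proj(d,w)-q).round(1).tolist())
M=R.from_quat(r.state()['eef_rot']).as_matrix();print('tool yaw',np.arctan2(M[1,1],M[0,1]),r.state()['position'])
print('units',M.T@(np.array([*v[0][:2],.074])-r.state()['position'])/.02)
```

```text
(array([284.27513228, 112.56084656]), array([274, 101,  21,  24, 378])) (array([278.41666667, 247.62878788]), array([274, 240,  10,  17, 132]))
deck (array([ 5.50630849e-01, -2.28857199e-04, -1.47058026e-01]), np.float64(0.3423150086168505))
deck (array([ 0.55071253,  0.00085201, -0.14697453]), np.float64(0.9997152811820911))
block (array([0.50909079, 0.36192072, 0.28099053]), np.float64(1.919927685092432))
[[0.7, 0.3], [0.3, -0.4], [0.5, 0.3], [-1.4, 0.2], [1.3, -0.5], [-0.0, -0.2], [-1.9, 0.4], [0.5, 0.7], [0.3, -0.6]]
tool yaw 0.26917157379668144 [0.50366475 0.34320434 0.25360294]
units [0.83157322 0.51145943 8.97993844]
```

```bash
python3 -m creep '[0.2,0.13,0.9,0,0,-0.008,-1, 0.2,0.13,0.9,0,0,0,-1, 0.2,0.13,0.9,0,0,0,-1, 0.2,0.12,0.9,0,0,0,-1, 0,0,0.9,0,0,0,-1, 0,0,0.9,0,0,0,-1, 0,0,0.9,0,0,0,-1, 0,0,0.9,0,0,0,-1, 0,0,0.8,0,0,0,-1, 0,0,0.5,0,0,0,-1, 0,0,0.3,0,0,0,-1, 0,0,0,0,0,0,-1]'
python3 -m creep '[0,0,0,0,0,0,1, 0,0,0,0,0,0,1, 0,0,0,0,0,0,1, 0,0,0,0,0,0,1, 0,0,0,0,0,0,1, 0,0,0,0,0,0,1, 0,0,0,0,0,0,1, 0,0,0,0,0,0,1, 0,0,0,0,0,0,1, 0,0,0,0,0,0,1]' 90
```

```text
clock: 18.8
position: [0.5087, 0.3608, 0.0771]
eef_rot: [0.6, 0.8, -0.0, -0.0]
force: [0.3, -0.1, 0.2]
opening: 1.002
finger_force: 0.0
clock: 19.8
position: [0.509, 0.3611, 0.078]
eef_rot: [0.6, 0.8, 0.0, 0.0]
force: [0.1, 0.3, 4.1]
opening: 0.152
finger_force: 88.0
```

```bash
python3 -m creep '[0,0,-0.2,0,0,0,1, 0,0,-0.5,0,0,0,1, 0,0,-0.9,0,0,0,1, 0,0,-0.9,0,0,0,1, 0,0,-0.9,0,0,0,1, 0,0,-0.9,0,0,0,1, 0,0,-0.9,0,0,0,1, 0,0,-0.9,0,0,0.068,1, 0,0,-0.9,0,0,0.068,1, 0,0,-0.5,0,0,0.069,1, 0,0,0,0,0,0.069,1, 0,0,0,0,0,0,1]'
python3 -m creep '[-0.3,0,0,0,0,0,1, -0.6,0.2,0,0,0,0,1, -0.9,0.3,0,0,0,0,1, -0.9,0.3,0,0,0,0,1, -0.9,0.3,0,0,0,0,1, -0.9,0.3,0,0,0,0,1, -0.9,0.3,0,0,0,0,1, -0.9,0.3,0,0,0,0,1, -0.9,0.3,0,0,0,0,1, -0.9,0.3,0,0,0,0,1, -0.9,0.2,0,0,0,0,1, -0.9,0.2,0,0,0,0,1]'
python3 -m creep '[-0.9,0.3,0,0,0,0,1, -0.9,0.3,0,0,0,0,1, -0.9,0.3,0,0,0,0,1, -0.9,0.3,0,0,0,0,1, -0.9,0.3,0,0,0,0,1, -0.9,0.2,0,0,0,0,1, -0.9,0.1,0,0,0,0,1, -0.9,0,0,0,0,0,1, -0.5,0,0,0,0,0,1, 0,0,0,0,0,0,1, 0,0,0,0,0,0,1]'
python3 - <<'E'
from h import *
c=snap('wrist','w4');s=snap('side','s4');t=snap('top','t4');st=r.state();M=R.from_quat(st['eef_rot']).as_matrix()
print(st['position'],np.arctan2(M[1,1],M[0,1]),M[:,2],st['clock'])
cv2.imwrite('pics/c4.png',np.hstack([cv2.resize(c['frame'][110:380,160:400],(400,450)),cv2.resize(s['frame'][130:290,210:350],(400,450))]))
E
```

```text
clock: 21.0
position: [0.5086, 0.3608, 0.228]
eef_rot: [0.758, 0.653, -0.0, 0.0]
force: [-0.7, 0.4, -4.5]
opening: 0.146
finger_force: 88.0
clock: 22.2
position: [0.5393, 0.1547, 0.2277]
eef_rot: [0.757, 0.653, -0.0, 0.0]
force: [0.8, -0.7, -4.8]
opening: 0.148
finger_force: 88.0
clock: 23.3
position: [0.5524, -0.0006, 0.2277]
eef_rot: [0.757, 0.654, 0.0, -0.0]
force: [-0.4, -0.4, -3.8]
opening: 0.152
finger_force: 87.9
[ 5.52479445e-01 -7.19120403e-05  2.27658948e-01] -0.14480355241212686 [-1.03276318e-04  1.82753929e-04 -9.99999978e-01] 23.45
```

View pics/c4.png

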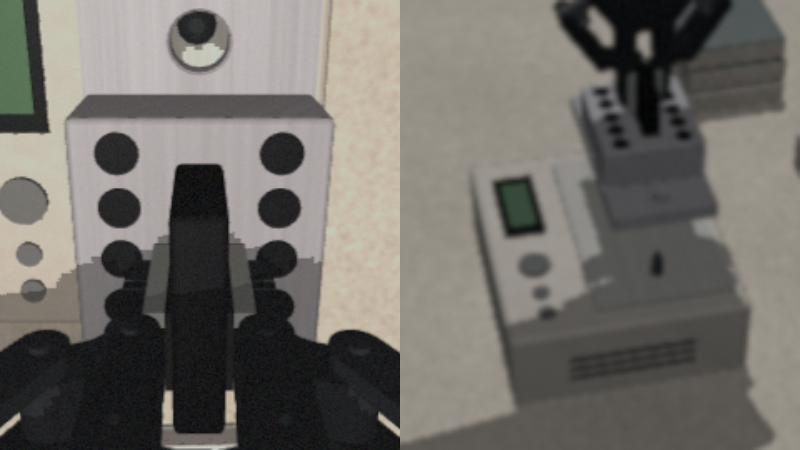

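The wrist view shows the thick hole at (199,40), radius about 31, with the peg visible through it at about (197,27). The body's front edge runs from (67,118) to (333,118). In the side view the block hangs level above the deck.

Run:
```python
from h import *
c=load('w4');f=lambda l:np.array(l,float)*.6+[160,110]
z=.2277-.078
P=[[0,.062,z+.012],[-.039,.045,z+.046],[.039,.045,z+.046],[-.039,.045,z+.012],[.039,.045,z+.012]]
q=f([[199,40],[67,118],[333,118],[88,95],[313,95]])
v=fit(c,q,P);print('block',v)
w=np.array(P)@R.from_euler('z',v[0][2]).as_matrix().T+[*v[0][:2],0];print((proj(c,w)-q).round(1).tolist())
# visible peg dark arc
for zz in(.084,.097,.106):
    u=proj(c,np.array([[0,.062,zz]])@R.from_euler('z',-.147).as_matrix().T+[.5507,.0002,0]);print(zz,(u-[160,110])/.6)
print('peg top if px 197,27:',atz(c,f([[197,27]]),.106),'expected',np.array([.5507,.0002])+.062*np.array([np.sin(.147),np.cos(.147)]))
# thin peg from side view, tip and foot
s=load('s4');h=lambda l:(np.array(l,float)-[400,0])*[140/400,160/450]+[210,130]
print('thin',atz(s,h([[657,251],[656,276]]),[.106,.084]),'exp',np.array([.5507,.0002])-.062*np.array([np.sin(.147),np.cos(.147)]))
cv2.imwrite('pics/c5.png',np.hstack([cv2.resize(c['frame'][105:165,230:310],(800,600))]))
```

```text
block (array([ 0.55228129, -0.00056924, -0.14575809]), np.float64(2.4796744268368798))
[[0.5, 1.8], [-2.4, 0.4], [2.5, 0.3], [-0.9, -1.0], [0.3, -1.1]]
0.084 [[196.31118369  21.2237653 ]]
0.097 [[196.15730658  23.74584133]]
0.106 [[196.04129737  25.64731888]]
peg top if px 197,27: [[0.56010518 0.06090872 0.106     ]] expected [0.55978121 0.06153133]
thin [[ 0.54609268 -0.05920025  0.106     ]
 [ 0.54378843 -0.06399027  0.084     ]] exp [ 0.54161879 -0.06113133]
```

View pics/c5.png

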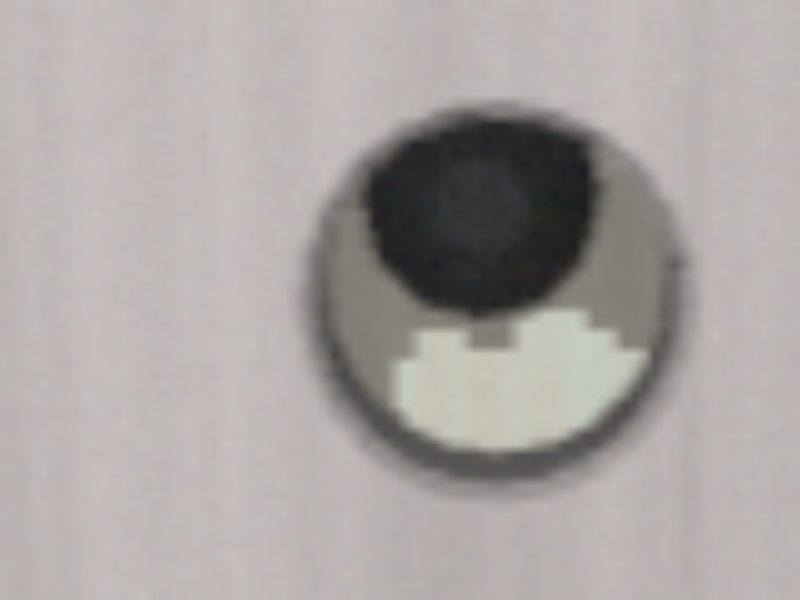

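The close crop shows the peg's flat top at (482,203) and the hole's top rim centred at (498,299) with its lower rim near (495,280). From these I'll compute the relative offset.

Run:
```python
from h import *
c=load('w4');f=lambda l:np.array(l,float)/10+[230,105]
z=.2277-.078
hole=atz(c,f([[498,299],[495,280]]),[z+.012,z]);peg=atz(c,f([[482,203]]),.106)
print(hole,peg)
M=R.from_quat(r.state()['eef_rot']).as_matrix()
print('hole->peg tool units',((peg-hole)@M/.02).round(3))
t=load('t4')
```

```text
[[0.56128694 0.06127284 0.1617    ]
 [0.5610697  0.060967   0.1497    ]] [[0.56019804 0.06153219 0.106     ]]
hole->peg tool units [[ 0.005 -0.055  2.785]
 [ 0.021 -0.047  2.185]]
```

```bash
python3 -m creep '[0.01,-0.05,0.3,0,0,0,1, 0,0,0.5,0,0,0,1, 0,0,0.5,0,0,0,1, 0,0,0.4,0,0,0,1, 0,0,0.2,0,0,0,1, 0,0,0.1,0,0,0,1, 0,0,0.1,0,0,0,1, 0,0,0.1,0,0,0,1, 0,0,0,0,0,0,1]'
python3 -m creep '[0,0,0.08,0,0,0,1, 0,0,0.08,0,0,0,1, 0,0,0.08,0,0,0,1, 0,0,0.08,0,0,0,1, 0,0,0,0,0,0,1]'
python3 -c "
from h import *
c=snap('wrist','w5');s=snap('side','s5');print(r.state()['force'],r.state()['wrist_torque'],r.state()['position'])
cv2.imwrite('pics/c6.png',np.hstack([cv2.resize(c['frame'][90:180,210:330],(400,300)),cv2.resize(s['frame'][150:240,250:370],(400,300))]))"
```

```text
clock: 24.35
position: [0.5514, -0.001, 0.1837]
eef_rot: [0.757, 0.653, 0.0, 0.0]
force: [1.1, 0.2, -3.4]
opening: 0.15
finger_force: 87.8
clock: 24.85
position: [0.5513, -0.0009, 0.177]
eef_rot: [0.757, 0.653, -0.0, -0.0]
force: [0.6, -0.6, -4.7]
opening: 0.15
finger_force: 87.8
[-0.30189408  1.24024242 -4.23144273] [-0.0011804  -0.02725661  0.01681158] [ 0.55140385 -0.00098221  0.17730019]
```

View pics/c6.png

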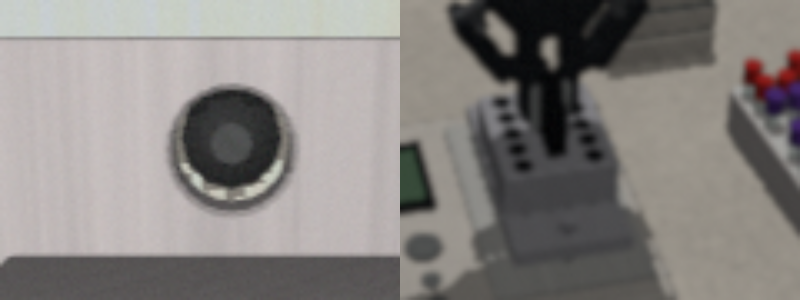

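The peg top at (232,143) is well centred in the thick hole at (233,148), and the thin peg's tip shows in the thin hole at (567,230). No contact force yet, so I'll keep going slowly.

```bash
python3 -m creep '[0,0,0.07,0,0,0,1, 0,0,0.07,0,0,0,1, 0,0,0.06,0,0,0,1, 0,0,0,0,0,0,1]'
python3 -c "
from h import *
s=r.state();print(s['force'],s['wrist_torque'],s['position'])"
python3 -m creep '[0,0,0.07,0,0,0,1, 0,0,0.07,0,0,0,1, 0,0,0.06,0,0,0,1, 0,0,0,0,0,0,1]'
python3 -c "
from h import *
s=r.state();print(s['force'],s['wrist_torque'],s['position'])"
```

```text
clock: 25.35
position: [0.5513, -0.001, 0.1731]
eef_rot: [0.757, 0.653, -0.0, -0.0]
force: [0.2, -0.2, -4.3]
opening: 0.15
finger_force: 87.8
[ 0.15604404 -0.1698047  -4.25799224] [ 0.02300332 -0.00486172  0.00192416] [ 0.55130141 -0.00099172  0.17310274]
clock: 25.75
position: [0.5513, -0.001, 0.1691]
eef_rot: [0.757, 0.653, -0.0, -0.0]
force: [0.3, 0.7, -3.9]
opening: 0.147
finger_force: 87.8
[ 0.30359584  0.70412904 -3.90949734] [0.01835235 0.02103731 0.01433373] [ 0.55132677 -0.00098007  0.16913675]
```

Both holes are past the tapers with no side load. I'll bring it down to the deck.

```bash
python3 -m creep '[0,0,0.07,0,0,0,1, 0,0,0.07,0,0,0,1, 0,0,0.06,0,0,0,1, 0,0,0.05,0,0,0,1, 0,0,0.03,0,0,0,1, 0,0,0,0,0,0,1]'
python3 -m creep '[0,0,0.03,0,0,0,1, 0,0,0.03,0,0,0,1, 0,0,0,0,0,0,1]'
```

```text
clock: 26.35
position: [0.5514, -0.001, 0.1636]
eef_rot: [0.757, 0.653, -0.0, 0.0]
force: [-0.4, 0.4, -4.1]
opening: 0.15
finger_force: 87.8
clock: 26.65
position: [0.5514, -0.0009, 0.1624]
eef_rot: [0.757, 0.653, -0.0, -0.0]
force: [0.2, -0.2, -4.3]
opening: 0.15
finger_force: 87.8
```

```bash
python3 -m creep '[0,0,0.03,0,0,0,1, 0,0,0,0,0,0,1]'
python3 -m creep '[0,0,0.03,0,0,0,1, 0,0,0,0,0,0,1]'
```

```text
clock: 26.85
position: [0.5515, -0.001, 0.162]
eef_rot: [0.757, 0.653, 0.0, 0.0]
force: [0.1, -0.9, -3.8]
opening: 0.151
finger_force: 88.1
clock: 27.05
position: [0.5516, -0.001, 0.162]
eef_rot: [0.757, 0.653, 0.0, -0.0]
force: [-3.3, 0.2, 5.3]
opening: 0.151
finger_force: 89.5
```

Contact came at the expected height. Releasing and retreating.

```bash
python3 -m creep '[0,0,0,0,0,0,0.4, 0,0,0,0,0,0,-0.2, 0,0,0,0,0,0,-1, 0,0,0,0,0,0,-1, 0,0,0,0,0,0,-1, 0,0,0,0,0,0,-1, 0,0,-0.3,0,0,0,-1, 0,0,-0.7,0,0,0,-1, 0,0,-0.9,0,0,0,-1, 0,0,-0.9,0,0,0,-1, 0,0,-0.9,0,0,0,-1, 0,0,-0.9,0,0,0,-1]'
python3 -m creep '[0,0,-0.9,0,0,0,-1, 0,0,-0.6,0,0,0,-1, 0,-0.5,0,0,0,0,-1, 0,-0.9,0,0,0,0,-1, 0,-0.9,0,0,0,0,-1, 0,0,0,0,0,0,-1, 0,0,0,0,0,0,-1]'
python3 -c "
from h import *
c=snap('wrist','w6');s=snap('side','s6');print(r.state()['position'],r.state()['clock'])
cv2.imwrite('pics/c7.png',np.hstack([cv2.resize(c['frame'][0:300,140:440],(400,400)),cv2.resize(s['frame'][130:420,210:400],(400,600))[0:600][:400] if 0 else cv2.resize(s['frame'][150:420,220:420],(400,400))]))"
```

```text
clock: 28.25
position: [0.5516, -0.0012, 0.2553]
eef_rot: [0.757, 0.653, 0.0, 0.0]
force: [-0.4, 0.4, -0.4]
opening: 1.0
finger_force: 0.0
clock: 28.95
position: [0.5061, 0.0059, 0.2839]
eef_rot: [0.757, 0.654, 0.001, -0.0]
force: [0.6, 0.2, -1.0]
opening: 0.995
finger_force: 0.0
[0.50650048 0.00570647 0.2836695 ] 29.05
```

View pics/c7.png

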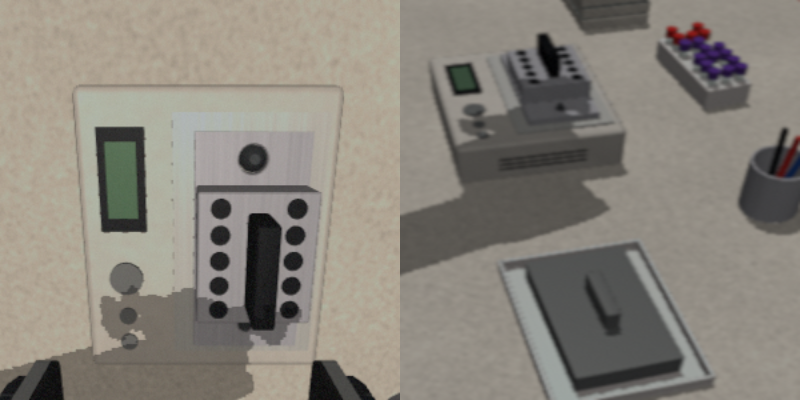

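The block sits flush on the deck, with the thick peg through its hole at (253,158) and the thin peg at (245,326). The cover stands flat in the tray at (600,310), and the bystanders have not moved.

```bash
python3 -c "
from cell import r
print(r.job_done())"
```

```text
the job is handed in; nothing more can be done
None
```

The dust cover is standing flat in the white tray, the metal tube block is seated flush on the shaker with both pegs through their matching holes, and the job was handed in at about 29 s; no verdict was shown.

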